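# Put the rinsed weighing pan back on the mixing scale

### The job

The mixing scale's thin steel weighing pan has been rinsed and lies flat in the stone drying tray, where fingers can get neither under it nor beside it. Lean on it lightly, just enough to drag it along, and slide it out over the tray's open end until about 5 cm hang clear with the pan still lying flat; then pinch it by its two long edges, lift it off and lower it gently onto the scale's carrier so that it lies fully down and level between the four turned-up ends, and let go. Never press the thin sheet with more than 15 N or it bends, do not drop it, do not overload the scale's sprung carrier, and leave the cup, jar, tube and dropper bottle where they stand.

Things in the scene. Friction and masses are not known exactly. Their poses are not given: they have to be found in the camera images.
- pan: The weighing pan: a flat plain rectangle of stainless steel sheet, 140 mm long (its x), 66 mm wide (its y), 2 mm thick, 0.1 to 0.21 kg. Origin at the centre of its underside, z up. Either way round is alike. Smooth on the stone: shut fingertips pressed on it from above drag it along without slipping at 5 to 10 N. Pressed on the tray with more than 15 N it bends.
- pan_front (a point): Middle of the pan's short edge (its +x end, underside) that points to the tray's open end.
- stand: Drying tray, fixed: dark grey stone 200 mm long (its x), 96 mm wide (its y), on wire feet. Flat floor 50 mm above the worktop; rims 8 mm wide and 8 mm high along both long sides (80 mm apart inside) and the -x end. Origin on the worktop under its centre, z up. The +x end, 100 mm from the origin, is straight, open and rimless and faces the scale; below and beyond it is free space.
- scale: Mixing scale, fixed: white housing 160 mm deep (its x) and 180 mm wide (its y), flat top 31 mm high, display at its -x side. Origin on the worktop under its centre, z up.
- carrier_seat (a point): Centre of the seat on which the pan lies, on the carrier, a cross of four aluminium arms 3 mm thick with turned-up ends. 14 mm in +x from the scale's centre, 62 mm above the worktop, 31 mm above the housing (room for fingertips). Axes as the scale's; the pan's length goes along this y.
- end_lip (a point): Foot of the carrier's turned-up +y end, inner face, 72 mm from the seat's centre. The two end lips are 50 mm wide and 144 mm apart along y, the two side lips 18 mm wide and 70 mm apart along x: 2 mm of play round the pan. Lips rise 4.5 mm straight, then flare outward to 9 mm above the seat. The pan's long edges are free between side and end lips.
- carrier (a joint): How far the carrier is pressed down on its spring, in m: 0 unloaded, 4 N per mm, stop at 0.006. Over 0.004 (about 16 N) the scale is overloaded. The pan alone presses it less than 0.001.
- measuring_cup: White measuring cup, 64 mm across, 61 mm high: bystander, origin under its centre.
- jar_counter: Black and white jar, 72 mm across, 86 mm high: bystander, origin under its centre.
- dye_tube: White tube standing on its cap, 43 x 54 mm, 112 mm high: bystander, origin under its centre.
- amber_dropper: Amber dropper bottle, 34 mm across, 102 mm high: bystander, origin under its centre.

How it is judged:
By the outcome, as a careful person would: the job done as asked, in the order asked, and still so for the second after the job is handed in, with the robot touching nothing.
It also fails if it takes over 61 s, if anything falls off the work surface, if the arm or the gripper's body presses on something with over 40 N, if the wrist force passes 120 N, or if a joint passes its speed limit or range.

### The arm

A 6-joint arm with a two-finger parallel gripper is mounted at the origin on a cart in front of the work surface, level with it; the furniture and walls round the work are solid. World frame = base frame: x ahead of the robot, y to its left, z up, the work surface at z = 0. Lengths are in m, angles in rad, forces in N, time in s.
With the tool pointing down it reaches from about 0.375 to 0.9 m from the base axis. Payload 3.1 kg.
Tool frame: the origin (TCP) lies between the finger pads; the fingertips stand 8 mm ahead of it and the grasp point (between the pads) lies 11 mm behind it; z points along the fingers, y is the line along which they close (so a half turn about z gives the same grasp; the last joint's range is limited). The gripper opens to 85 mm and grips with 20 to 120 N. Pads are 22 mm wide; open, the fingers measure 114 mm over their backs; the gripper's body (76 mm by 85 mm) begins 54 mm behind the grasp point. The pads swing forward as they close: fully open they stand 13 mm farther back than shut.
Start: joints at [-1.51, 0.527, 1.433, -0, 1.181, -0.178], TCP at [0.148, -0.607, 0.239] pointing down, gripper open.
Joint ranges: [-3.08, 3.08], [-0.75, 2.2], [0.22, 2.44], [-1.43, 4.57], [0, 2.65], [-2.85, 2.85]. Speed limits (rad/s): [2.79, 2.79, 3.14, 3.14, 3.14, 3.14].

### API

Orientations are given as a unit quaternion [x, y, z, w].
In Python, from station import readout, cams, sign_off gives the robot as it stands.
- The arm moves only by the tool send_rows, never from a script. Its argument "commands" is text: rows parted by semicolons, each of 5 numbers parted by spaces: the finger opening in mm, from 0 to 85.4, then the shift along the tool's x, y, z each as a share of 0.02 m, from -1 to 1, then the turn about the tool's z as a share of 4 degrees, from -1 to 1. In form: grip dx dy dz spin; .... A call has 1 to 20 rows; each row shifts and turns the commanded pose from where the row before left it, along the tool's axes as they then stand; what a row does not reach is not made up. A row lasts 1/12 s, in which the tool goes at most 41.7 mm and 7.16 degrees, less where a joint would pass 70% of its speed; a pose out of reach is approached as far as the arm can. A call with a number of a shift or a turn outside -1 to 1 is refused whole. A call with a gripper value outside its range is refused whole. The fingers move at their own pace and stop on an object; "grip_force" is the grip in N (left out, the last holds). Time passes only in rows, so rows that do not move let the fingers close. It gives the time, the measured TCP pose, the force, the opening and the grip force at its end, in the units of the state.
- readout.sense(): the state, without advancing time (a new reading comes with each control period).
- cams.snapshot(name): name is "scene" or "top"; returns a dict with "pixels" (420x560x3 uint8, red, green, blue), "intrinsics" (3x3 intrinsics, pixels), "eye" and "rotation" of the camera in the world. Camera axes: x right, y down, z forward; pixel columns grow to the right and rows downward; lengths in m; the calibration is good to about 2 mm. A picture is of the moment at which its call begins. There is no depth.
- sign_off(): hands the job in; it is judged then, once.
The state is a dict: "t": time; "q": joint angles; "qd": joint speeds; "tau": joint torques, N m; "tcp_pos": TCP position; "tool_rot": TCP orientation; "force": force on the tool from outside, world axes, zero at the start; "ft_torque": the same for the moment, N m; "finger_gap": opening from 0.0 (shut) to 1.0 (fully open); "gripper_force": force on a finger pad.
Only numpy, scipy, OpenCV 4.12 (cv2) and the standard library are available. Lean on these libraries where they do the work, as an engineer would, in place of code of your own. Each camera call takes 0.05 s, during which the arm holds its last target. There are 200 camera calls.

## Working session

There is one attempt and no reset: what is moved stays moved. The work goes in short steps, Python scripts to look and compute and a tool call to move; the robot and the scene stay as the last step left them, time stands still between calls to the robot, and variables do not carry over. Pictures are saved under pics/ and viewed, at most 12 in all, crops included, and the job is handed in when it is done.

Besides the shell and the picture viewer there is one more tool, called after ">>>" as a command line: name --argument value ..., lists and objects as JSON in quotes. send_rows: Moves the arm, as the interface text tells. Its arguments: {"type":"object","properties":{"commands":{"type":"string"},"grip_force":{"type":"number"}},"required":["commands"]}

```bash
mkdir -p pics; ls; python3 - <<'E'
from station import readout, cams
import cv2,pickle
s=readout.sense();print({k:s[k] for k in('t','tcp_pos','tool_rot','finger_gap','force')})
for n in('scene','top'):
    d=cams.snapshot(n);pickle.dump(d,open(n+'.pkl','wb'));cv2.imwrite(f'pics/{n}1.png',cv2.resize(d['pixels'][:,:,::-1],(800,600),interpolation=cv2.INTER_CUBIC))
    print(n,d['intrinsics'],d['eye'],d['rotation'])
E
```

```text
pics
{'t': 0.0, 'tcp_pos': array([ 0.14781297, -0.60652744,  0.23833007]), 'tool_rot': array([ 9.92881171e-01,  1.19103985e-01,  6.63920646e-05, -1.10268059e-03]), 'finger_gap': 1.0007650916034223, 'force': array([1.0213067 , 0.48360785, 0.32642026])}
scene [[469.90783984   0.         274.59745004]
 [  0.         469.90783984 201.50254591]
 [  0.           0.           1.        ]] [0.0835914  0.81907858 0.59035898] [-0.29257106  0.82215372 -0.45643037  0.17359939]
top [[418.82685884   0.         278.34037986]
 [  0.         418.82685884 205.35746408]
 [  0.           0.           1.        ]] [0.43871322 0.1970103  1.09411021] [-0.70357997  0.70684844 -0.05496405  0.04816073]
```

View pics/scene1.png

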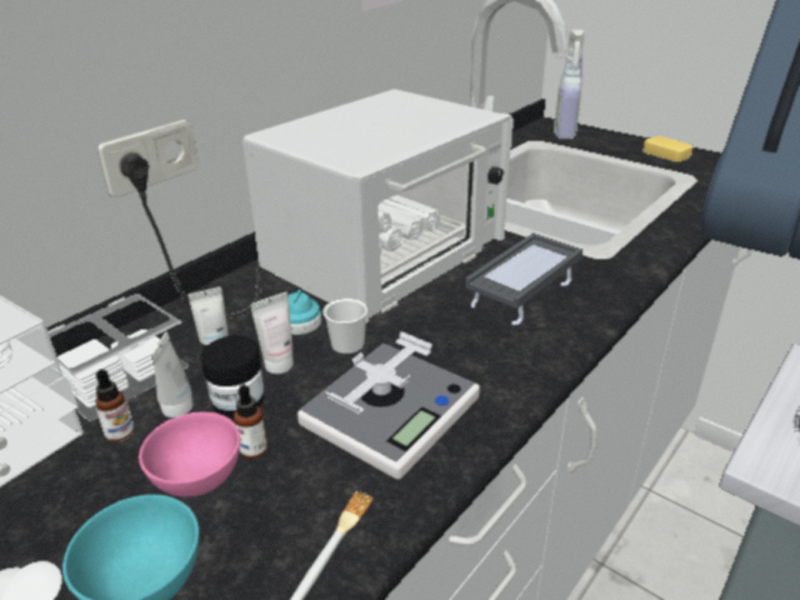

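View pics/top1.png

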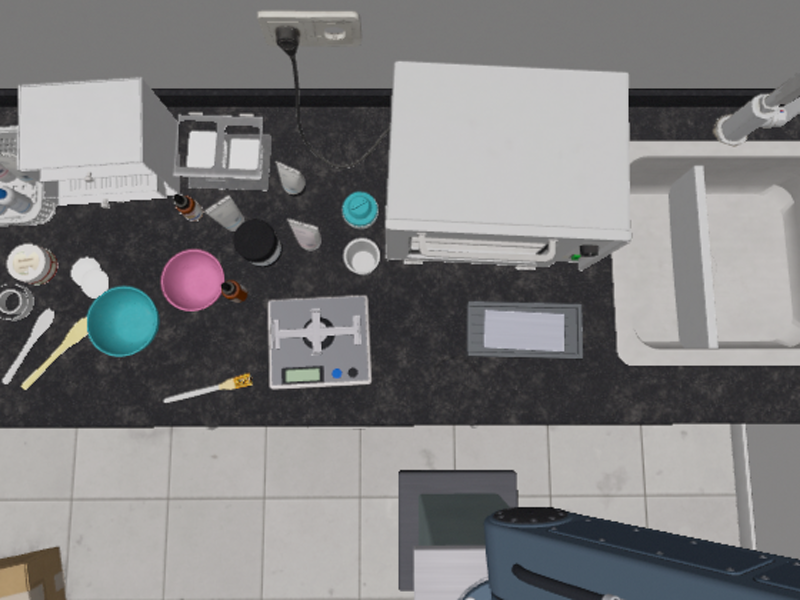

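The top view has the tray at about (525,330) of 800x600, its open end to the left (+y), and the scale at (320,342). The carrier cross is at (318,332). Next I'll enlarge both.

```bash
cat > h.py <<'E'
import numpy as np,pickle,cv2
from scipy.spatial.transform import Rotation as R
def ray(d,u,v,z):
    K=d['intrinsics'];r=d['rotation'];M=np.array(r) if np.ndim(r)==2 else R.from_quat(r).as_matrix()
    w=M@np.linalg.solve(K,[u,v,1]);e=np.array(d['eye']);return e+w*(z-e[2])/w[2]
def crop(d,x,y,w,h,f,name):
    c=d['pixels'][y:y+h,x:x+w,::-1];cv2.imwrite(name,cv2.resize(c,None,fx=f,fy=f,interpolation=cv2.INTER_CUBIC))
E
python3 - <<'E'
from h import *
d=pickle.load(open('top.pkl','rb'));s=pickle.load(open('scene.pkl','rb'))
a=cv2.resize(d['pixels'][200:280,180:270,::-1],None,fx=4.4,fy=4.4,interpolation=cv2.INTER_CUBIC)
b=cv2.resize(d['pixels'][200:280,322:412,::-1],None,fx=4.4,fy=4.4,interpolation=cv2.INTER_CUBIC)
cv2.imwrite('pics/crop1.png',np.hstack([a,b]))
print(a.shape)
E
```

```text
(352, 396, 3)
```

View pics/crop1.png

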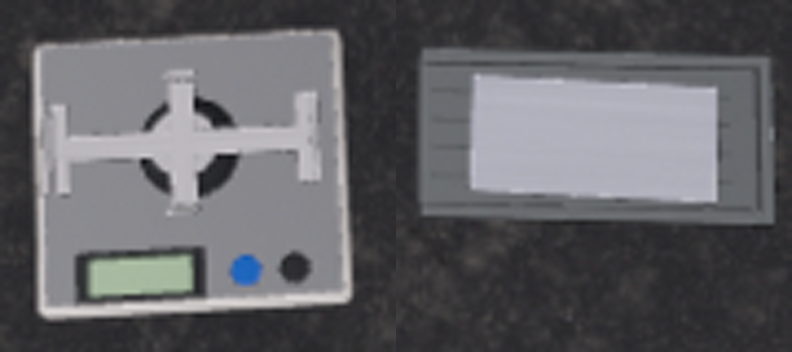

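```bash
cat >> h.py <<'E'
def px(x,y,x0,y0,f): return x0+(x+.5)/f-.5, y0+(y+.5)/f-.5
E
python3 - <<'E'
from h import *
d=pickle.load(open('top.pkl','rb'));np.set_printoptions(precision=4,suppress=True)
def P(pts,x0,z): return np.array([ray(d,*px(x,y,x0,200,4.4),z)[:2] for x,y in pts])
def show(n,p):
    e=lambda a,b:np.linalg.norm(p[a]-p[b]); l=(p[0]+p[3]-p[1]-p[2])/2
    print(n,p.tolist() and p.mean(0),'len',e(0,1),e(3,2),'wid',e(0,3),e(1,2),'yaw of long axis from +y (deg, ccw)',np.degrees(np.arctan2(-l[0],l[1])))
show('pan',P([(76,75),(321,88),(321,202),(74,190)],322,.052))
show('tray',P([(25,49),(375,58),(378,222),(24,215)],322,.058))
show('house',P([(35,43),(338,32),(350,300),(42,317)],180,.031))
l=P([(49,105),(319,92),(321,180),(57,193)],180,.071);show('lips',l)
print(P([(180,70),(184,213)],180,.071), P([(180,70),(184,213)],180,.071).mean(0))
E
```

```text
pan [ 0.5261 -0.0336] len 0.13993321393569683 0.13978883031471304 wid 0.06545694349766043 0.0648451900339589 yaw of long axis from +y (deg, ccw) -3.1731590417318825
tray [ 0.5273 -0.0338] len 0.1991576708673704 0.19882819117897116 wid 0.09388193514334998 0.09280628338721478 yaw of long axis from +y (deg, ccw) -1.563474455548705
house [0.5104 0.3267] len 0.17607736136593083 0.17530423227237618 wid 0.15753050790241674 0.15461678814129026 yaw of long axis from +y (deg, ccw) 2.3465177332717513
lips [0.5239 0.3247] len 0.15030370282619246 0.14595756528989284 wid 0.0492005627856477 0.049039782476887284 yaw of long axis from +y (deg, ccw) 2.536948689889967
[[0.5644 0.3289]
 [0.4849 0.3256]] [0.5247 0.3273]
```

```bash
python3 - <<'E'
from h import *
d=pickle.load(open('top.pkl','rb'))
for z in(.1,.2,.25): print(z,[ray(d,u*.7,v*.7,z)[:2].round(3) for u,v in((430,255),(545,262),(390,225),(630,235))])
print(ray(d,360*.7,245*.7,.061).round(3))
E
```

```text
0.1 [array([0.65 , 0.132]), array([ 0.638, -0.063]), array([0.703, 0.199]), array([ 0.684, -0.211])]
0.2 [array([0.629, 0.138]), array([ 0.618, -0.037]), array([0.676, 0.199]), array([ 0.659, -0.17 ])]
0.25 [array([0.618, 0.142]), array([ 0.608, -0.024]), array([0.663, 0.199]), array([ 0.647, -0.149])]
[0.677 0.253 0.061]
```

>>> send_rows --commands "0 0 0 0 -1;0 0 0 0 -1;0 0 0 0 -1;0 0 0 0 -1;0 0 0 0 -1;0 0 0 0 -1;0 0 0 0 -1;0 0 0 0 -1;0 0 0 0 -1;0 0 0 0 -1;0 0 0 0 -1;0 0 0 0 -1;0 0 0 0 -1;0 0 0 0 -1;0 0 0 0 -1;0 0 0 0 -1;0 0 0 0 -1;0 0 0 0 -1;0 0 0 0 -0.28;0 0 0 0 0" --grip_force 30

```text
t: 1.77
tcp_pos: [0.1478, -0.6069, 0.2389]
tool_rot: [0.727, 0.687, 0.0, -0.0]
force: [0.4, -0.0, -0.3]
finger_gap: -0.003
gripper_force: 0.0
```

>>> send_rows --commands "0 0.98 0.576 0 0;0 0.98 0.576 0 0;0 0.98 0.576 0 0;0 0.98 0.576 0 0;0 0.98 0.576 0 0;0 0.98 0.576 0 0;0 0.98 0.576 0 0;0 0.98 0.576 0 0;0 0.98 0.576 0 0;0 0.98 0.576 0 0;0 0.98 0.576 0 0;0 0.98 0.576 0 0;0 0.98 0.576 0 0;0 0.98 0.576 0 0;0 0.98 0.576 0 0;0 0.98 0.576 0 0;0 0.98 0.576 0 0;0 0.98 0.576 0 0;0 0.98 0.576 0 0;0 0.98 0.576 0 0"

```text
t: 3.43
tcp_pos: [0.4002, -0.2277, 0.2394]
tool_rot: [0.727, 0.686, 0.0, 0.0]
force: [0.9, -0.3, -0.0]
finger_gap: 0.001
gripper_force: 0.0
```

>>> send_rows --commands "0 0.98 0.576 0 0;0 0.98 0.576 0 0;0 0.98 0.576 0 0;0 0.98 0.576 0 0;0 0.98 0.576 0 0;0 0.98 0.576 0 0;0 0.98 0.576 0 0;0 0.98 0.576 0 0;0 0.98 0.576 0 0;0 0.98 0.576 0 0;0 0 0 1 0;0 0 0 1 0;0 0 0 1 0;0 0 0 1 0;0 0 0 1 0;0 0 0 1 0;0 0 0 1 0;0 0 0 0.8 0;0 0 0 0 0;0 0 0 0 0"

```text
t: 5.1
tcp_pos: [0.5253, -0.0393, 0.0827]
tool_rot: [0.727, 0.687, -0.001, -0.001]
force: [0.4, -0.3, -0.3]
finger_gap: -0.001
gripper_force: 0.0
```

>>> send_rows --commands "0 0 0 0.4 0;0 0 0 0.3 0;0 0 0 0.2 0;0 0 0 0.05 0;0 0 0 0 0;0 0 0 0 0"

```text
t: 5.6
tcp_pos: [0.5259, -0.0395, 0.0645]
tool_rot: [0.727, 0.687, 0.0, 0.0]
force: [-0.2, 0.6, -0.1]
finger_gap: -0.002
gripper_force: 0.0
```

>>> send_rows --commands "0 0 0 0.05 0;0 0 0 0.05 0;0 0 0 0.05 0;0 0 0 0 0"

```text
t: 5.93
tcp_pos: [0.5257, -0.0394, 0.0612]
tool_rot: [0.727, 0.687, -0.0, -0.0]
force: [0.2, 0.2, -0.9]
finger_gap: 0.002
gripper_force: 0.0
```

>>> send_rows --commands "0 0 0 0.025 0;0 0 0 0.025 0;0 0 0 0 0"

```text
t: 6.18
tcp_pos: [0.5257, -0.0394, 0.0602]
tool_rot: [0.727, 0.687, -0.0, -0.0]
force: [0.4, 0.7, -0.8]
finger_gap: -0.003
gripper_force: 0.0
```

>>> send_rows --commands "0 0 0 0.025 0;0 0 0 0 0"

```text
t: 6.35
tcp_pos: [0.5257, -0.0394, 0.0601]
tool_rot: [0.727, 0.687, 0.0, 0.0]
force: [-1.6, -0.5, 2.3]
finger_gap: 0.001
gripper_force: 1.5
```

>>> send_rows --commands "0 0 0 0.02 0;0 0 0 0 0"

```text
t: 6.52
tcp_pos: [0.5258, -0.0394, 0.0601]
tool_rot: [0.727, 0.687, 0.0, 0.0]
force: [-1.1, -0.0, 6.6]
finger_gap: -0.004
gripper_force: 3.2
```

>>> send_rows --commands "0 0 0 0.005 0;0 0.1 0 0 0;0 0.2 0 0 0;0 0.2 0 0 0;0 0.2 0 0 0"

```text
t: 6.93
tcp_pos: [0.5277, -0.0261, 0.0601]
tool_rot: [0.726, 0.687, 0.001, 0.001]
force: [0.3, -0.9, 5.0]
finger_gap: -0.002
gripper_force: 2.5
```

>>> send_rows --commands "0 0.1 -0.003 0.01 0;0 0.2 -0.006 0 0;0 0.2 -0.006 0 0;0 0.2 -0.006 0 0"

```text
t: 7.27
tcp_pos: [0.5284, -0.0122, 0.0601]
tool_rot: [0.726, 0.687, 0.001, 0.002]
force: [0.4, -3.0, 5.7]
finger_gap: -0.002
gripper_force: 3.1
```

```bash
cat > look.py <<'E'
import sys
from h import *
from station import cams,readout
n=sys.argv[1];x,y,w,h=map(int,sys.argv[2:6]);f=float(sys.argv[6]);d=cams.snapshot(n);pickle.dump(d,open(n+'.pkl','wb'));crop(d,x,y,w,h,f,sys.argv[7])
s=readout.sense();print(s['t'],s['tcp_pos'],s['force'])
E
python3 look.py top 300 190 125 80 6 pics/c2.png
```

```text
7.3167 [ 0.52828999 -0.0114882   0.0600713 ] [0.48494341 0.13791625 5.50197899]
```

View pics/c2.png

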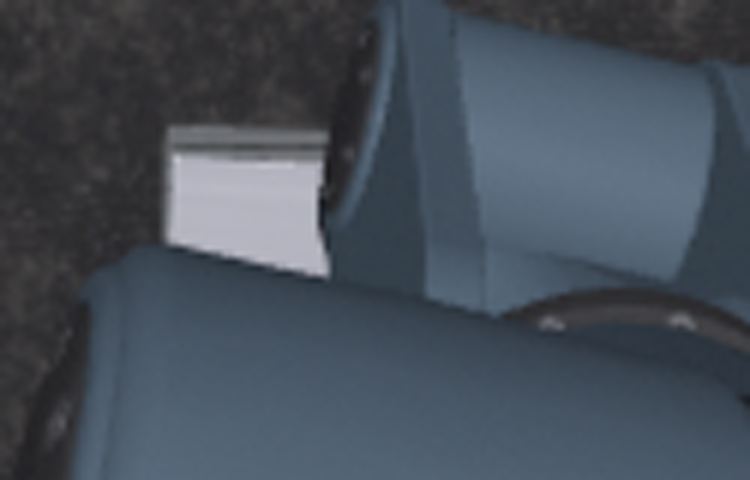

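The pan front (column 168) is now level with the tray's open end (167), so it follows the fingers without slipping. About 51 mm remain.

>>> send_rows --commands "0 0.1 -0.003 0.01 0;0 0.2 -0.006 0 0;0 0.2 -0.006 0 0;0 0.2 -0.006 0 0;0 0.2 -0.006 0 0;0 0.2 -0.006 0 0"

```text
t: 7.82
tcp_pos: [0.5291, 0.0097, 0.0601]
tool_rot: [0.726, 0.687, 0.001, 0.002]
force: [-0.0, -2.8, 7.9]
finger_gap: 0.003
gripper_force: 3.7
```

>>> send_rows --commands "0 0.2 -0.006 0 0;0 0.2 -0.006 0 0;0 0.2 -0.006 0 0;0 0.2 -0.006 0 0;0 0.2 -0.006 0 0;0 0.2 -0.006 0 0;0 0.1 0 0 0;0 0.1 0 0 0;0 0 0 0 0"

```text
t: 8.57
tcp_pos: [0.5299, 0.0382, 0.0601]
tool_rot: [0.726, 0.687, 0.001, 0.002]
force: [-0.5, -1.0, 7.4]
finger_gap: 0.004
gripper_force: 3.8
```

```bash
python3 look.py scene 290 130 150 105 5 pics/c3.png
```

```text
8.6167 [0.52986665 0.03818463 0.06007587] [ 0.01759888 -1.1521314   6.63609507]
```

View pics/c3.png

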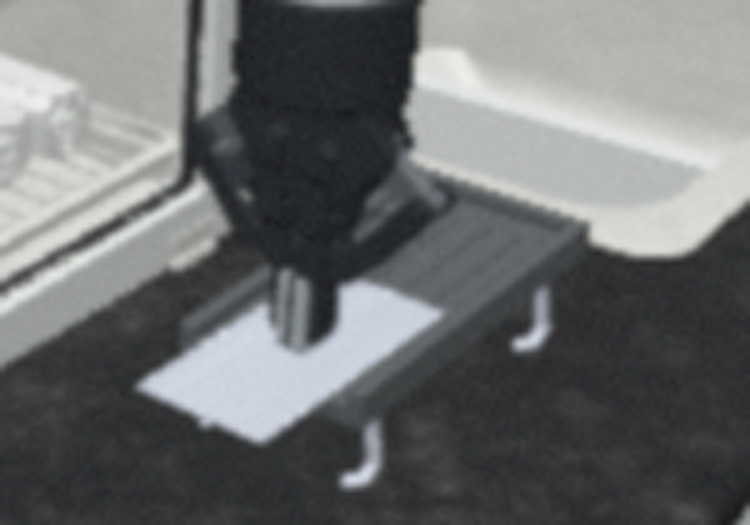

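The pan overhangs the tray's open end and lies flat. Its front corners are at (135,386) and (262,443), with the rear near corner at (442,312) in the crop.

```bash
python3 - <<'E'
from h import *
d=pickle.load(open('scene.pkl','rb'));np.set_printoptions(precision=4,suppress=True)
p=[ray(d,*px(x,y,290,130,5),.052)[:2] for x,y in((135,386),(262,443),(442,312))]
q=[ray(d,*px(x,y,290,130,5),.058)[:2] for x,y in((181,325),(335,403),(583,225))]
print(np.array(p),np.array(q))
l=p[1]-p[2];print('len',np.linalg.norm(l),'wid',np.linalg.norm(p[0]-p[1]),'yaw',np.degrees(np.arctan2(-l[0],l[1])),'ctr',(p[0]+p[2])/2)
l=q[1]-q[2];print('tray len',np.linalg.norm(l),np.degrees(np.arctan2(-l[0],l[1])))
E
```

```text
[[ 0.5674  0.1123]
 [ 0.5008  0.1161]
 [ 0.4953 -0.0235]] [[ 0.5754  0.0664]
 [ 0.4887  0.0796]
 [ 0.4786 -0.1266]]
len 0.1396654277605387 wid 0.0667617138595023 yaw -2.2386890422182035 ctr [0.5314 0.0444]
tray len 0.20644724490633326 -2.785954233766406
```

>>> send_rows --commands "0 0 0 -0.1 0;0 0 0 -0.4 0;0 0 0 -1 0;0 0 0 -1 0;0 0 0 -1 0;0 0 0 0 0"

```text
t: 9.12
tcp_pos: [0.5304, 0.0384, 0.1324]
tool_rot: [0.726, 0.687, 0.002, 0.003]
force: [1.1, -0.5, -0.2]
finger_gap: -0.002
gripper_force: 0.0
```

>>> send_rows --commands "85 0.5 0 0 0;85 1 0 0 0;85 0.98 0 0 0;85 0 0 0 0;85 0 0 0 0;85 0 0 0 0;85 0 0 0 0;85 0 0 0 0;85 0 0 0.8 0;85 0 0 1 0;85 0 0 0.8 0;85 0 0 0 0;85 0 0 0 0"

```text
t: 10.2
tcp_pos: [0.5305, 0.0876, 0.0763]
tool_rot: [0.727, 0.687, -0.001, -0.001]
force: [0.4, -0.5, 0.3]
finger_gap: 0.996
gripper_force: 0.0
```

```bash
python3 look.py scene 290 130 150 105 5 pics/c4.png
```

```text
10.25 [0.53125104 0.08763421 0.07708262] [ 1.16094494 -0.14689407  0.15016348]
```

View pics/c4.png

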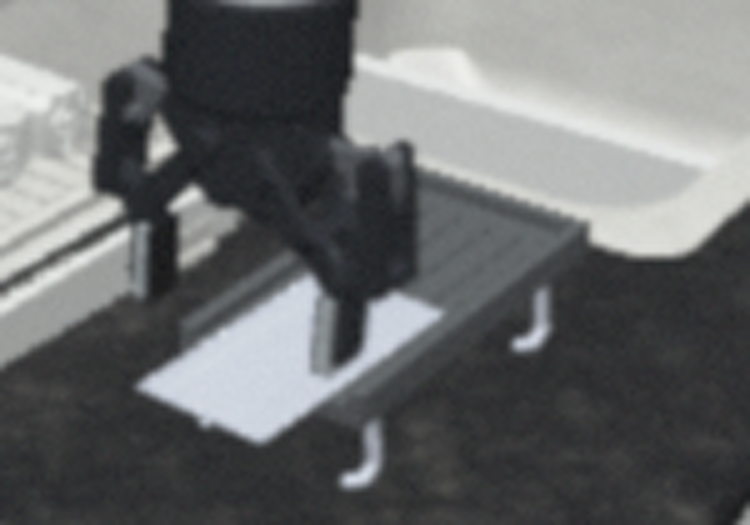

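The open gripper is over the overhang, and the near fingertip is at (325,375). I'll project where both tips end up.

```bash
python3 - <<'E'
from h import *
d=pickle.load(open('scene.pkl','rb'))
for z in(.069,.075,.082,.088):print(z,ray(d,*px(325,375,290,130,5),z).round(4),ray(d,*px(143,297,290,130,5),z).round(4))
E
```

```text
0.069 [0.4949 0.0788 0.069 ] [0.5922 0.0723 0.069 ]
0.075 [0.4902 0.0873 0.075 ] [0.5863 0.0808 0.075 ]
0.082 [0.4846 0.0973 0.082 ] [0.5795 0.0909 0.082 ]
0.088 [0.4799 0.1058 0.088 ] [0.5736 0.0995 0.088 ]
```

>>> send_rows --commands "85 0 0.1 0.4 0;85 0 0 0.5 0;85 0 0 0.5 0;85 0 0 0.4 0;85 0 0 0 0;85 0 0 0 0"

```text
t: 10.75
tcp_pos: [0.5324, 0.088, 0.0401]
tool_rot: [0.727, 0.687, -0.001, -0.001]
force: [0.2, -1.0, -0.2]
finger_gap: 0.994
gripper_force: 0.0
```

>>> send_rows --commands "76 0 0 0 0;72 0 0 0 0;70 0 0 0 0;68 0 0 0 0;66 0 0 0 0;63 0 0 0 0;60 0 0 0 0;60 0 0 0 0;60 0 0 0 0;60 0 0 0 0" --grip_force 40

```text
t: 11.58
tcp_pos: [0.5332, 0.088, 0.0412]
tool_rot: [0.727, 0.687, 0.0, 0.0]
force: [-0.9, 0.2, 5.8]
finger_gap: 0.751
gripper_force: 43.0
```

>>> send_rows --commands "60 0 0 -0.05 0;60 0 0 -0.1 0;60 0 0 -0.2 0;60 0 0 -0.4 0;60 0 0 -0.5 0;60 0 0 0 0;60 0 0 0 0"

```text
t: 12.17
tcp_pos: [0.5337, 0.0879, 0.0669]
tool_rot: [0.727, 0.687, 0.001, 0.001]
force: [0.0, -0.8, -1.5]
finger_gap: 0.753
gripper_force: 44.3
```

```bash
python3 look.py scene 290 130 150 105 5 pics/c5.png
```

```text
12.2167 [0.53329376 0.08796407 0.06645056] [-0.75926218  0.30626229 -1.28141961]
```

View pics/c5.png

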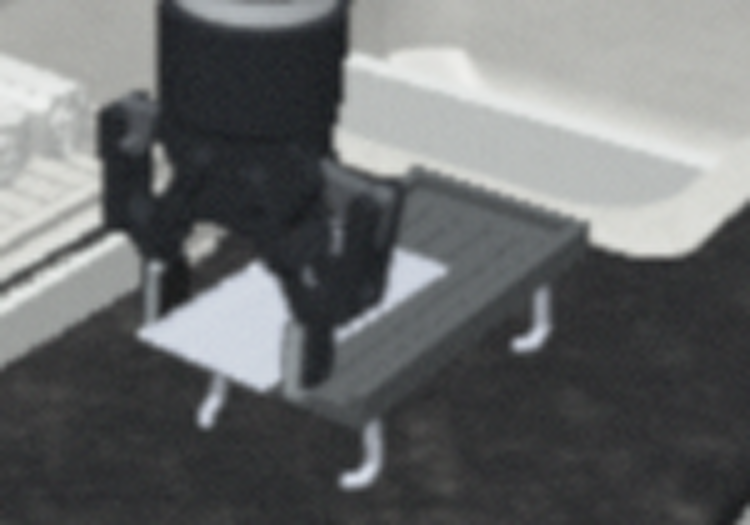

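The pan is lifted, with its front corners at (138,337) and (266,391) and the rear near corner at (447,268). I'll check for sag and work out the transfer.

```bash
python3 - <<'E'
from h import *
d=pickle.load(open('scene.pkl','rb'));np.set_printoptions(precision=4,suppress=True)
for z in(.072,.075,.078,.081):
    p=[ray(d,*px(x,y,290,130,5),z)[:2] for x,y in((138,337),(266,391),(447,268))]
    l=p[1]-p[2];print(z,*p,'len',np.linalg.norm(l),'wid',np.linalg.norm(p[0]-p[1]),'yaw',np.degrees(np.arctan2(-l[0],l[1])),'ctr',(p[0]+p[2])/2)
E
```

```text
0.072 [0.5712 0.1058] [0.505  0.1086] [ 0.4974 -0.0279] len 0.1366763780794906 wid 0.06630677998862007 yaw -3.171139502648569 ctr [0.5343 0.0389]
0.075 [0.5684 0.1099] [0.5025 0.1127] [ 0.495 -0.023] len 0.13588536422343964 wid 0.06592302983034022 yaw -3.171139502648615 ctr [0.5317 0.0435]
0.078 [0.5656 0.114 ] [0.5001 0.1168] [ 0.4926 -0.0181] len 0.13509435036738868 wid 0.06553927967206037 yaw -3.171139502648614 ctr [0.5291 0.048 ]
0.081 [0.5627 0.1181] [0.4977 0.1209] [ 0.4902 -0.0132] len 0.13430333651133775 wid 0.06515552951378052 yaw -3.171139502648613 ctr [0.5265 0.0525]
```

>>> send_rows --commands "60 0 0 -0.3 0;60 0 0 -0.6 0;60 0 0 -0.8 0;60 0 0 -0.8 0;60 0 0 -0.4 0;60 0 0 0 -0.35;60 0 0 0 -0.35;60 0 0 0 -0.35;60 0 0 0 -0.35;60 0.2 0 0 0;60 0.5 0 0 0;60 0.8 0 0 0;60 0.8 0 0 0;60 0.8 0 0 0;60 0.8 0 0 0;60 0.8 0 0 0;60 0.8 0 0 0;60 0.8 0 0 0;60 0.8 0 0 0;60 0.8 0 0 0" --grip_force 60

```text
t: 13.88
tcp_pos: [0.5257, 0.2475, 0.1234]
tool_rot: [0.692, 0.722, -0.0, -0.0]
force: [0.1, -0.2, -1.9]
finger_gap: 0.739
gripper_force: 65.8
```

>>> send_rows --commands "60 0.8 0 0 0;60 0.8 0 0 0;60 0.8 0 0 0;60 0.8 0 0 0;60 0.8 0 0 0;60 0.8 0 0 0;60 0.8 0.06 0 0;60 0.5 0 0 0;60 0.13 0 0 0;60 0 0 0 0;60 0 0 0 0"

```text
t: 14.8
tcp_pos: [0.522, 0.37, 0.1236]
tool_rot: [0.692, 0.722, -0.001, -0.0]
force: [0.2, -0.0, -1.6]
finger_gap: 0.734
gripper_force: 65.8
```

>>> send_rows --commands "60 0 0 0.3 0;60 0 0 0.6 0;60 0 0 0.6 0;60 0 0 0.6 0;60 0 0 0.35 0;60 0 0 0 0;60 0 0 0 0"

```text
t: 15.38
tcp_pos: [0.5219, 0.37, 0.0737]
tool_rot: [0.692, 0.722, -0.001, -0.0]
force: [0.4, -0.1, -1.6]
finger_gap: 0.735
gripper_force: 65.9
```

```bash
python3 - <<'E'
from h import *
from station import cams,readout
im=[]
for n,(x,y,w,h,f) in dict(scene=(200,205,145,130,4.6),top=(180,195,100,90,0)).items():
    d=cams.snapshot(n);pickle.dump(d,open(n+'.pkl','wb'))
crop(pickle.load(open('scene.pkl','rb')),200,215,160,120,5,'pics/c6.png')
crop(pickle.load(open('top.pkl','rb')),170,190,120,100,6,'pics/c7.png')
print(readout.sense()['tcp_pos'])
E
```

```text
[0.52277048 0.37052304 0.07509258]
```

View pics/c6.png

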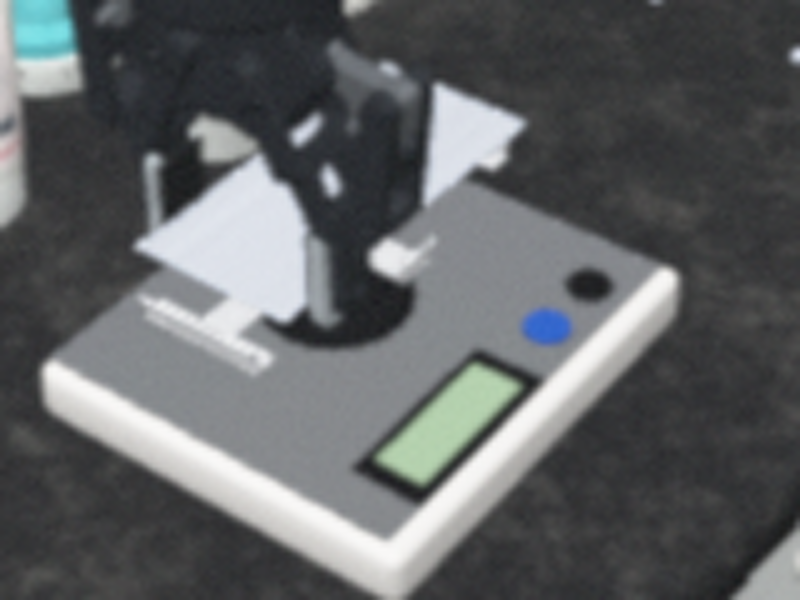

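The pan hovers over the carrier, with its front corners at (135,243) and (290,322) and the end lip at about (142,298)-(270,365). I'll enlarge this together with the first view of the empty carrier and the top view.

```bash
python3 - <<'E'
from h import *
s=pickle.load(open('scene.pkl','rb'))['pixels'][:,:,::-1];t=pickle.load(open('top.pkl','rb'))['pixels'][:,:,::-1]
s0=cv2.resize(cv2.imread('pics/scene1.png'),(560,420),interpolation=cv2.INTER_AREA)
C=lambda im,x,y,w,h,f:cv2.resize(np.ascontiguousarray(im[y:y+h,x:x+w]),None,fx=f,fy=f,interpolation=cv2.INTER_CUBIC)
a=C(s,222,255,50,40,8);b=C(s0,225,230,80,64,5);c=C(t,180,200,100,70,4)
cv2.imwrite('pics/c8.png',np.vstack([np.hstack([a,b]),np.hstack([c,np.zeros((280,400,3),np.uint8)])]))
print(a.shape,b.shape,c.shape)
E
```

```text
(320, 400, 3) (320, 400, 3) (280, 400, 3)
```

View pics/c8.png

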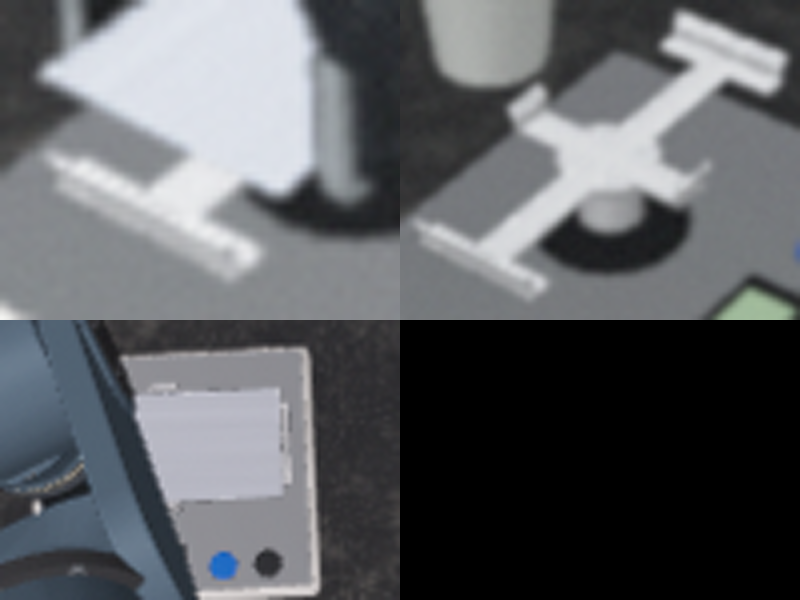

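```bash
python3 - <<'E'
from h import *
s=pickle.load(open('scene.pkl','rb'));t=pickle.load(open('top.pkl','rb'));np.set_printoptions(precision=4,suppress=True)
f=lambda d,x,y,c,z:ray(d,*px(x,y,*c),z)[:2]
A=(222,255,8);B=(225,230,5);C=(180,200,4);D=(200,215,5)
print('SCENE lips near A',f(s,45,155,A,.071),f(s,262,250,A,.071))
n=[f(s,18,222,B,.071),f(s,148,282,B,.071)];r=[f(s,278,12,B,.071),f(s,387,62,B,.071)]
print(' near B',*n,'far B',*r,'ctr',np.mean(n+r,0))
p=[f(s,40,72,A,.086),f(s,283,195,A,.086),f(s,525,123,D,.083)]
print(' pan',*p,'ctr',(p[0]+p[2])/2,'yaw',np.degrees(np.arctan2(-(p[1]-p[2])[0],(p[1]-p[2])[1])))
q=[f(t,281,68,C,.083),f(t,283,174,C,.083)];l=[f(t,290,82,C,.071),f(t,291,166,C,.071)]
print('TOP pan rear',*q,np.mean(q,0),'lip outer',*l,np.mean(l,0),'side lips',f(t,163,64,C,.071),f(t,175,190,C,.071))
E
```

```text
SCENE lips near A [0.5455 0.4045] [0.4896 0.398 ]
 near B [0.544  0.4036] [0.4895 0.3985] far B [0.5525 0.2537] [0.5007 0.2535] ctr [0.5217 0.3273]
 pan [0.5519 0.398 ] [0.4856 0.3952] [0.4925 0.2568] ctr [0.5222 0.3274] yaw 2.856548409463331
TOP pan rear [0.56   0.2562] [0.4957 0.2547] [0.5278 0.2554] lip outer [0.5527 0.2513] [0.5013 0.2505] [0.527  0.2509] side lips [0.5642 0.3293] [0.487  0.3209]
```

In both cameras the pan is centred on the lips to within about 0.5 mm, so I'll lower it.

>>> send_rows --commands "60 0 -0.025 0.2 0;60 0 0 0.25 0;60 0 0 0.2 0;60 0 0 0.1 0;60 0 0 0 0"

```text
t: 15.9
tcp_pos: [0.5216, 0.3702, 0.0593]
tool_rot: [0.692, 0.722, -0.0, -0.0]
force: [-0.2, 0.5, -0.7]
finger_gap: 0.736
gripper_force: 65.9
```

>>> send_rows --commands "60 0 0 0.05 0;60 0 0 0.05 0;60 0 0 0 0"

```text
t: 16.15
tcp_pos: [0.5219, 0.3705, 0.0579]
tool_rot: [0.692, 0.722, 0.0, -0.0]
force: [-0.2, 0.5, -1.0]
finger_gap: 0.741
gripper_force: 65.9
```

>>> send_rows --commands "60 0 0 0.05 0;60 0 0 0.05 0;60 0 0 0 0"

```text
t: 16.4
tcp_pos: [0.522, 0.3705, 0.0558]
tool_rot: [0.692, 0.722, 0.0, 0.0]
force: [0.4, 1.5, -1.5]
finger_gap: 0.737
gripper_force: 65.9
```

>>> send_rows --commands "60 0 0 0.05 0;60 0 0 0 0"

```text
t: 16.57
tcp_pos: [0.522, 0.3705, 0.0548]
tool_rot: [0.692, 0.722, 0.0, 0.0]
force: [0.4, 0.6, -1.1]
finger_gap: 0.735
gripper_force: 65.9
```

>>> send_rows --commands "60 0 0 0.05 0;60 0 0 0 0"

```text
t: 16.73
tcp_pos: [0.522, 0.3705, 0.054]
tool_rot: [0.692, 0.722, 0.0, 0.0]
force: [0.7, -0.2, -0.6]
finger_gap: 0.74
gripper_force: 65.9
```

>>> send_rows --commands "60 0 0 0.05 0;60 0 0 0 0"

```text
t: 16.9
tcp_pos: [0.522, 0.3705, 0.0533]
tool_rot: [0.692, 0.722, 0.0, 0.0]
force: [0.1, 1.3, 1.9]
finger_gap: 0.736
gripper_force: 66.1
```

>>> send_rows --commands "60 0 0 0.025 0;60 0 0 0 0"

```text
t: 17.07
tcp_pos: [0.5221, 0.3705, 0.0529]
tool_rot: [0.692, 0.722, 0.0, 0.0]
force: [-0.2, 1.4, 3.4]
finger_gap: 0.736
gripper_force: 66.2
```

>>> send_rows --commands "60 0 0 0.025 0;60 0 0 0 0"

```text
t: 17.23
tcp_pos: [0.5221, 0.3705, 0.0524]
tool_rot: [0.692, 0.722, 0.0, 0.0]
force: [-0.7, 0.9, 5.6]
finger_gap: 0.736
gripper_force: 66.3
```

>>> send_rows --commands "60 0 0 0 0;60 0 0 0 0;60 0 0 0 0" --grip_force 20

```text
t: 17.48
tcp_pos: [0.522, 0.3705, 0.0525]
tool_rot: [0.692, 0.722, 0.0, 0.0]
force: [-1.4, 0.8, 5.8]
finger_gap: 0.737
gripper_force: 66.3
```

```bash
python3 look.py scene 205 225 110 80 7 pics/c9.png
```

```text
17.5333 [0.52206181 0.37048085 0.05245482] [-0.48492882  0.81234945  4.6807258 ]
```

View pics/c9.png

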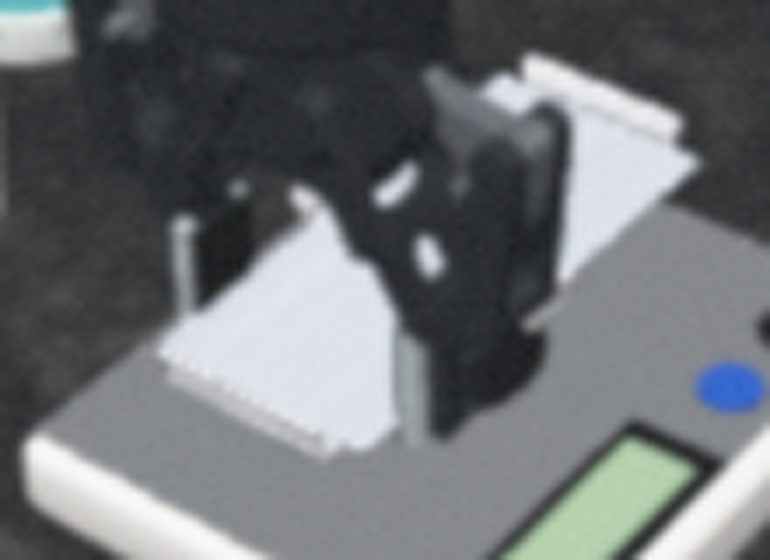

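The rear end lies inside its lip. The front edge runs (160,355)-(365,450), with the near lip's rim just below it, so I'll check the numbers.

```bash
python3 - <<'E'
from h import *
s=pickle.load(open('scene.pkl','rb'));np.set_printoptions(precision=4,suppress=True)
f=lambda x,y,z:ray(s,*px(x,y,205,225,7),z)[:2]
for z in(.062,.064,.066,.07): print(z,'front',f(160,355,z),f(365,450,z),'rear',f(700,163,z))
print('lip near rim',f(170,378,.069),f(330,458,.069),'lip far rim',f(525,55,.069),f(682,125,.069))
E
```

```text
0.062 front [0.5506 0.3996] [0.4886 0.3938] rear [0.4933 0.2553]
0.064 front [0.5489 0.4012] [0.487  0.3954] rear [0.4917 0.2574]
0.066 front [0.5471 0.4028] [0.4855 0.397 ] rear [0.4902 0.2596]
0.07 front [0.5436 0.406 ] [0.4824 0.4002] rear [0.4871 0.2638]
lip near rim [0.5366 0.4097] [0.4878 0.4065] lip far rim [0.5544 0.2534] [0.5015 0.2524]
```

>>> send_rows --commands "63 0 0 0 0;64 0 0 0 0;65 0 0 0 0;65.5 0 0 0 0;66 0 0 0 0;66.5 0 0 0 0;67 0 0 0 0;67.5 0 0 0 0;68 0 0 0 0;68 0 0 0 0"

```text
t: 18.37
tcp_pos: [0.5217, 0.3702, 0.0516]
tool_rot: [0.692, 0.722, -0.0, -0.0]
force: [-0.4, -0.1, 0.7]
finger_gap: 0.796
gripper_force: 0.0
```

>>> send_rows --commands "70 0 0 0 0;73 0 0 0 0;76 0 0 0 0;80 0 0 0 0;80 0 0 0 0;80 0 0 0 0;80 0 0 -0.2 0;80 0 0 -0.5 0;80 0 0 -1 0;80 0 0 -1 0;80 0 0 -1 0;80 0 0 -1 0;80 0 0 -1 0;80 0 0 -1 0;80 -0.5 -1 0 0;80 -0.5 -1 0 0;80 -0.5 -1 0 0;80 -0.5 -1 0 0;80 0 0 0 0;80 0 0 0 0"

```text
t: 20.03
tcp_pos: [0.443, 0.3268, 0.187]
tool_rot: [0.692, 0.722, 0.0, 0.0]
force: [1.0, -0.6, 0.5]
finger_gap: 0.935
gripper_force: 0.0
```

```bash
python3 look.py scene 205 220 115 80 7 pics/c10.png
```

```text
20.0833 [0.44438288 0.32738705 0.18707197] [1.1702817  0.08634145 0.43826142]
```

View pics/c10.png

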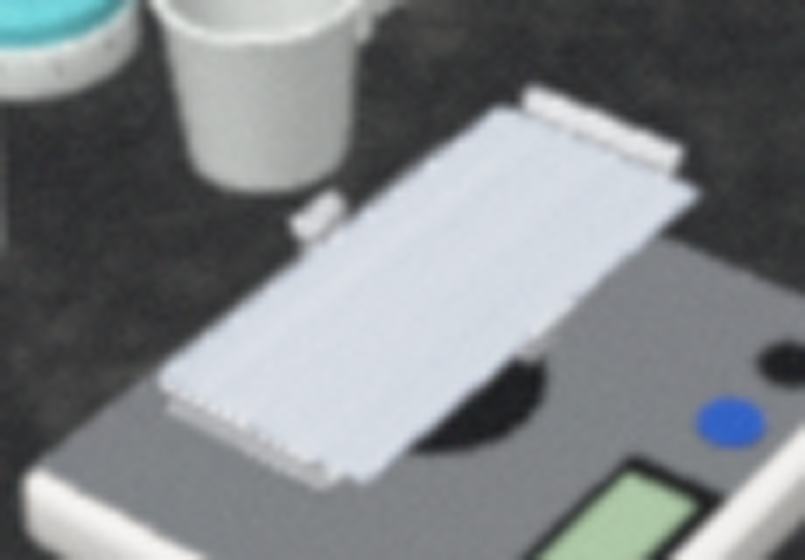

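The pan lies between the lips, with corners at (160,380), (365,482), (700,192) and (500,105). I'll fit its pose to check that it is level.

```bash
python3 - <<'E'
from h import *
from scipy.optimize import least_squares
s=pickle.load(open('scene.pkl','rb'));np.set_printoptions(precision=4,suppress=True)
uv=np.array([px(x,y,205,220,7) for x,y in((160,380),(365,482),(700,192),(500,105))])
M=s['rotation'];M=R.from_quat(M).as_matrix()
L=np.array([[33,70,0],[-33,70,0],[-33,-70,0],[33,-70,0]])/1e3
def pr(p):
    w=R.from_euler('zxy',p[3:],degrees=True).apply(L)+p[:3];c=(w-s['eye'])@M@np.eye(3);k=c@s['intrinsics'].T;return k[:,:2]/k[:,2:]
for free in(1,0):
    g=(lambda p:(pr(p)-uv).ravel()) if free else (lambda p:(pr(np.r_[p[:4],0,0])-uv).ravel())
    r=least_squares(g,[.522,.327,.064,2.4,0,0],x_scale=[.01,.01,.01,1,1,1]);print(r.x,r.fun.round(2))
for zz in(.062,.064,.066):print(zz,*[ray(s,*p,zz)[:2] for p in uv])
E
```

```text
[ 0.5263  0.323   0.0601  2.3906 -0.5353  0.4972] [-0.09 -0.25  0.1   0.24 -0.15 -0.26  0.15  0.27]
[0.5242 0.3254 0.0627 2.6891 0.     0.    ] [-0.23 -0.47  0.28  0.27 -0.07 -0.05  0.    0.26]
0.062 [0.5533 0.3969] [0.4893 0.393 ] [0.4948 0.2532] [0.5616 0.2556]
0.064 [0.5515 0.3985] [0.4877 0.3946] [0.4933 0.2553] [0.5598 0.2577]
0.066 [0.5497 0.4001] [0.4862 0.3962] [0.4917 0.2575] [0.558  0.2599]
```

```bash
python3 -c "
from station import sign_off
print(sign_off())"
```

```text
the job is handed in; nothing more can be done
None
```

The pan is on the scale's carrier between the four turned-up ends, level to about half a degree by the camera fit; I let go of it and handed the job in at about 20 s, with the arm clear and no verdict shown. It sagged about 1° in the grip, so its front end settled the last 2 mm or so as the fingers opened.

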